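# Lock the slip bushing into the slanted drill jig

### The arm

A 7-joint arm with a two-finger parallel gripper is mounted at the origin on the work surface. World frame = base frame: x ahead of the robot, y to its left, z up, the work surface at z = 0. Lengths are in mm, angles in rad, forces in N, time in s.
With the tool pointing down it reaches from about 400 to 850 mm from the base axis. Payload 10.4 kg.
Tool frame: the origin (TCP) lies at the very end of the fingers, on their centre line; the grasp point (between the pads) lies 19 mm behind it (manip.grip_depth is the distance from the TCP to the grasp point, in mm); z points along the fingers, y is the direction in which the jaws open and shut (so a half turn about z gives the same grasp; the last joint's range is limited). The gripper opens to 87 mm and grips with 3 to 60 N. Pads are 19 mm wide; open, the fingers measure 117 mm over their backs; the gripper's body (75 mm by 190 mm) begins 51 mm behind the grasp point.
Start: joints at [-1.187, 0.332, -0.065, 1.46, 0.022, 1.35, -0.088], TCP at [247.285, 574.023, 222.576] pointing down, gripper open.
Joint ranges: [-2.6, 2.6], [-0.5, 2.12], [-1.47, 1.34], [0.16, 2.42], [-1.27, 4.41], [0.06, 2.06], [-2.6, 2.6]. Speed limits (rad/s): [2.22, 2.22, 2.79, 2.79, 3.14, 3.14, 3.14].

### API

Orientations are given as [roll, pitch, yaw] about the fixed x, y, z axes, in that order (R = Rz(yaw) Ry(pitch) Rx(roll)).
In Python, from station import telemetry, optics, order, manip gives the robot as it stands.
- The arm moves only by the tool jog_arm, never from a script. Its argument "commands" is a list that holds one entry, the list of rows, each a list of 7 numbers: the shift along the tool's x, y, z in cm, then the turn, a rotation vector about the tool's x, y, z in rad, then the finger opening in cm, from 0 to 8.7. A call has 1 to 20 rows; each row is the pose to reach, as a shift and turn from the pose commanded when the call began, along the tool's axes at that moment; what a row does not reach only later rows make up. A row lasts 1/10 s, in which the tool goes at most 50 mm and 8.59 degrees, less where a joint would pass 70% of its speed; a pose out of reach is approached as far as the arm can. A call with a gripper value outside its range is refused whole. The fingers move at their own pace and stop on an object; "newtons" is the grip in N (left out, the last holds). Time passes only in rows, so rows that repeat a pose let the fingers close. It gives the time, the measured TCP pose, the force and the opening at its end, in the units of the state.
- telemetry.read_state(): the state, without advancing time (a new reading comes with each control period).
- optics.camera(name): name is "scene" or "top"; returns the picture (400x640x3 uint8, red, green, blue); there is no depth.
- optics.get_calibration(name): a dict with "fx", "fy", "cx", "cy" (pixels), "extrinsics" (4x4, takes a point from world to camera coordinates). Camera axes: x right, y up, looking along -z (the intrinsics and any distortion apply to the point x, -y, -z); pixel columns grow to the right and rows downward; lengths in mm; the calibration is good to about 2 mm. A picture is of the moment at which its call begins. get_calibration takes no time and is no camera call.
- order.finish_job(): hands the job in, once; it reports no verdict.
The state is a dict: "time_s": time; "q": joint angles; "qvel": joint speeds; "effort": joint torques, N m; "eef_pos": TCP position; "orientation": TCP orientation; "ft_force": force on the tool from outside, world axes, zero at the start; "torque": the same for the moment, N m; "width": finger opening in mm.
Only numpy, scipy, OpenCV 4.12 (cv2) and the standard library are available. Lean on these libraries where they do the work, as an engineer would, in place of code of your own. Each camera call takes 0.05 s, during which the arm holds its last target. There are 200 camera calls.

### The job

Get the angle jig ready for drilling: take the steel slip bushing standing on the bench, turn it so that the flat on its head faces the brass lock screw, and put it into the hole of the slanted jig plate until its head lies fully home on the plate. Then turn it clockwise, seen from above the plate, as far as it will go (about 60 degrees), so that its red ledge is locked under the head of the screw, and let go of it. Leave the sanding block, the filler jar and the brush where they are.

Things in the scene. Friction and masses are not known exactly. Their poses are not given: they have to be found in the camera images.
- bushing: Steel slip bushing, about 0.36 kg, standing upright on the bench, head up. Origin: centre of its foot; z: its axis, up; x: the way its flat faces. Body round, 36 mm diameter, 30 mm long, foot tapered to 29 mm over its last 5 mm. Head 56 mm diameter, z = 30 to 48 mm. A 25 mm drill hole runs through it. Grip it across the head's rim.
- bushing_seat (a point): Centre of the underside of the bushing's head, 30 mm above the foot on the axis: lies at the origin of jig_plate when the bushing is fully home. The head's rim is solid, 18 mm high, from 80 to 318 degrees counter-clockwise of +x (seen from above); a grip across 115 and 295 degrees clears the screw before and after the locking turn.
- bushing_flat (a point): Middle of the flat, at half the head's height (z = 39 mm), 21 mm from the axis along the bushing's +x. The flat is as high as the head and 37 mm wide. It must face the lock screw for the head to pass it.
- bushing_lock (a point): Point on the bushing, level with the head's underside, 35 mm from the axis, 60 degrees counter-clockwise of the flat: comes to jig_screw when turned home. There the top 10 mm of the head is milled away outside 21 mm radius, from the flat to a wall at 80 degrees that stops on the screw, leaving a ledge 8 mm thick, 28 mm radius, painted red.
- jig_plate: Aluminium jig plate, 140 x 120 x 25 mm, fixed, face slanted 30 degrees from level. Origin: centre of the hole's mouth in the face, 110 mm above the bench; z: out of the face along the hole's axis; x: up the slope, to the lock screw; y: level. Round through hole, 38.5 mm, 3.5 mm chamfer. The face reaches x -56 to 84, y -60 to 60 mm; only the screw stands on it.
- jig_screw (a point): Foot of the fixed brass lock screw, in the plate's face, 35 mm from the hole's axis along the plate's x. Shoulder 12 mm diameter, 10 mm high; above it a head 24 mm diameter, 8 mm thick (top 18 mm over the face). It overhangs the bushing's head by 5 mm: the bushing goes down only with its flat facing the screw within about 15 degrees.
- sanding_block: Bystander: cork sanding block with blue sole, 112 x 67 x 28 mm, lying flat; origin: centre of its underside.
- filler_jar: Bystander: green filler jar with white lid, 76 mm diameter, 85 mm high, standing; origin: centre of its underside.
- brush: Bystander: paint brush with yellow handle, 200 x 42 x 20 mm, lying along its x axis, bristles to +x; origin: on the underside at its middle.
Things that resemble listed ones, but are neither listed nor needed, are in the scene too. Leave any pink look-alike of the bushing alone.

How it is judged (in metres and radians):
At the end, for the whole second after the job is handed in: The bushing rests in the jig's hole, released: the centre of its head's underside within 3.5 mm of the hole's mouth, its axis within 4 degrees of the hole's, and its locking point within 11 mm of the lock screw's foot (at most about 20 degrees short of the stop) (distance between bushing_seat and jig_plate below 0.0035 m and angle between the z axis of bushing and the z axis of jig_plate, either way round below 0.07 rad and distance between bushing_lock and jig_screw below 0.011 m and linear speed of bushing below 0.01 m/s); the robot touches nothing.
It fails at once if the sanding block is moved more than 30 mm (distance of sanding_block from where it was at the start of the episode above 0.03 m).
It fails at once if the filler jar is moved more than 30 mm (distance of filler_jar from where it was at the start of the episode above 0.03 m).
It fails at once if the brush is moved more than 30 mm (distance of brush from where it was at the start of the episode above 0.03 m).
It also fails if it takes over 45 s, if anything falls off the work surface, if the arm or the gripper's body presses on something with over 40 N, if the wrist force passes 120 N, or if a joint passes its speed limit or range.

## Working session

There is one attempt and no reset: what is moved stays moved. The work goes in short steps, Python scripts to look and compute and a tool call to move; the robot and the scene stay as the last step left them, time stands still between calls to the robot, and variables do not carry over. Pictures are saved under pics/ and viewed, about 8 in all and at most 12, crops included, and the job is handed in when it is done.

Besides the shell and the picture viewer there is one more tool, called after ">>>" by a JSON object that holds its "api" and its "payload", one argument or row to a line. jog_arm: Moves the arm, as the interface text tells. Its arguments: {"type":"object","properties":{"commands":{"type":"array","items":{"type":"array","items":{"type":"array","items":{"type":"number"}}}},"newtons":{"type":"number"}},"required":["commands"]}

```bash
mkdir -p pics; ls; python3 - <<'E'
from station import telemetry, optics, order, manip
import cv2, numpy as np
print(telemetry.read_state(), manip.grip_depth)
for n in("scene","top"):
    im=optics.camera(n); cv2.imwrite(f"pics/{n}0.png",im[:,:,::-1]); c=optics.get_calibration(n); print(n,c)
E
```

```text
pics
{'time_s': 0.0, 'q': array([-1.18660013,  0.33286709, -0.06472376,  1.46099996,  0.02154634,
        1.3499077 , -0.08851267]), 'qvel': array([-1.65379838e-03, -5.78943255e-05,  1.41335187e-03, -7.97642645e-04,
       -8.62607928e-04, -1.97471801e-03,  1.38966947e-03]), 'effort': array([ 5.76495622e-04, -6.23260045e+01,  2.50025588e-02, -3.89894485e+01,
       -6.13466394e-02,  3.98377818e-02,  1.65169972e-04]), 'eef_pos': array([247.10427768, 573.61974717, 221.72898786]), 'orientation': array([-3.14010306e+00,  1.18725179e-05,  2.73481669e+00]), 'ft_force': array([-1.3433871 ,  0.18925849,  0.60986658]), 'torque': array([-0.00218085, -0.00314233, -0.00133432]), 'width': 87.27015894030812} 18.700000000000003
scene {'fx': 367.5215630240113, 'fy': 367.5215630240113, 'cx': 321.73629238593037, 'cy': 203.78565219030705, 'extrinsics': array([[-2.79993509e-02,  9.99437975e-01,  1.84328507e-02,
         1.09917997e+02],
       [-7.88857103e-01, -3.34179086e-02,  6.13667430e-01,
         4.06174120e+02],
       [ 6.13938521e-01,  2.64140456e-03,  7.89349425e-01,
        -1.28906741e+03],
       [ 0.00000000e+00,  0.00000000e+00,  0.00000000e+00,
         1.00000000e+00]])}
top {'fx': 491.5578640008522, 'fy': 491.5578640008522, 'cx': 321.5984207874977, 'cy': 197.7147924745241, 'extrinsics': array([[ 5.87234170e-04, -9.99809409e-01, -1.95140992e-02,
        -7.42667854e+01],
       [ 9.90678697e-01, -2.07652506e-03,  1.36203554e-01,
        -5.99322584e+02],
       [-1.36218117e-01, -1.94121858e-02,  9.90488663e-01,
        -1.28476755e+03],
       [ 0.00000000e+00,  0.00000000e+00,  0.00000000e+00,
         1.00000000e+00]])}
```

View pics/scene0.png

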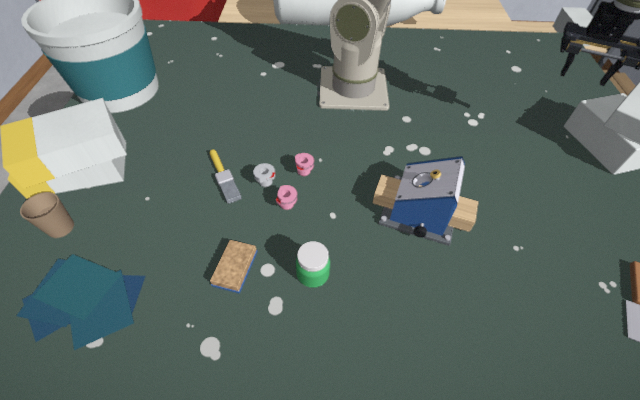

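View pics/top0.png

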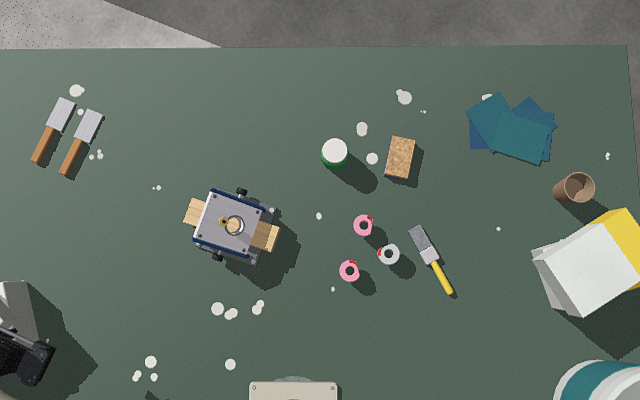

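Candidates are the steel bushing at scene (265,175) / top (388,254), and pink look-alikes at scene (304,163), (287,196) / top (349,270), (363,225). I choose the steel one. The jig is at scene (425,190) / top (233,225). Next is one crop to check the choice.

```bash
python3 - <<'E'
import cv2, numpy as np
t=cv2.imread("pics/top0.png"); s=cv2.imread("pics/scene0.png")
def c(im,u,v,w,h,k): return cv2.resize(im[v:v+h,u:u+w],(400,300),interpolation=cv2.INTER_CUBIC)
o=np.vstack([np.hstack([c(t,368,239,40,30,0),c(t,180,180,104,78,0)]),np.hstack([c(s,245,158,40,30,0),c(s,376,145,104,78,0)])])
cv2.imwrite("pics/crop1.png",o)
E
```

```text
(no output)
```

View pics/crop1.png

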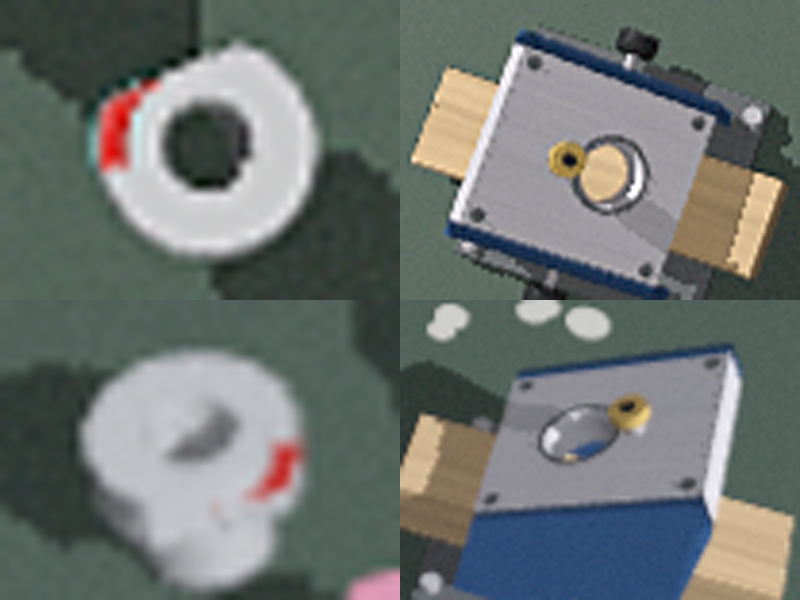

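The steel bushing at top px (388.8,253.8) has its red ledge to the left and its flat facing upper-left, so the choice is confirmed. The jig's screw is at top (227,221) and its hole at (237,225). Next I measure precisely.

```bash
cat > h.py <<'E'
import cv2, numpy as np
from station import optics
from scipy.spatial.transform import Rotation as Rn
cal={n:optics.get_calibration(n) for n in("scene","top")}
def ray(n,p):
    c=cal[n];R=c["extrinsics"][:3,:3];t=c["extrinsics"][:3,3]
    d=np.array([(p[0]-c["cx"])/c["fx"],-(p[1]-c["cy"])/c["fy"],-1.])
    return -R.T@t, R.T@d
def cast(n,p,z):
    o,d=ray(n,p); return o+d*(z-o[2])/d[2]
def proj(n,P):
    c=cal[n];q=c["extrinsics"][:3,:3]@P+c["extrinsics"][:3,3]
    return np.array([c["cx"]+c["fx"]*q[0]/-q[2],c["cy"]-c["fy"]*q[1]/-q[2]])
E
python3 - <<'E'
from h import *
print("cams",[ray(n,(320,200))[0].round() for n in cal])
for n,(u,v,w,h) in {"top":(368,239,42,30),"scene":(245,158,36,32)}.items():
    im=cv2.imread(f"pics/{n}0.png"); c=im[v:v+h,u:u+w].astype(int); k=8
    big=cv2.resize(im[v:v+h,u:u+w],None,fx=k,fy=k,interpolation=cv2.INTER_CUBIC).astype(int)
    red=((big[...,2]-big[...,1])>70)
    # exclude pink
    lab=((big.min(2)>135)|(red&(big[...,0]<110))).astype(np.uint8)
    f=lambda p:((p+0.5)/k-0.5)+[u,v]
    cs=max(cv2.findContours(lab,0,1)[0],key=cv2.contourArea)[:,0]
    ys,xs=np.nonzero(red&(big[...,0]<110)); P=np.array([cast(n,f(np.array([x,y])),43 if n=="x" else 40) for x,y in zip(xs,ys)])
    print(n,"red mean",P.mean(0).round(1))
    if n=="top":
        W=np.array([cast(n,f(p.astype(float)),48) for p in cs])[:,:2]
        (cx,cy),r=cv2.minEnclosingCircle(W.astype(np.float32)); print("circ",cx,cy,r)
        # robust circle: far side points
        a=np.array([cx,cy])
        th=np.degrees(np.arctan2(*(W-a).T[::-1]));rr=np.linalg.norm(W-a,axis=1)
        for b in range(-180,180,15):
            m=(th>=b)&(th<b+15); print(b,rr[m].mean().round(1),end="; ")
        print()
        dark=(big.max(2)<115).astype(np.uint8)
        for q in cv2.findContours(dark,1,1)[0]:
            if cv2.contourArea(q)>2500:
                M=cv2.moments(q);p=np.array([M["m10"],M["m01"]])/M["m00"]
                print("dark",f(p),cast(n,f(p),48).round(1),cv2.contourArea(q)/k/k)
# jig
for n,(u,v,w,h),pl in(("top",(180,180,104,78),(130,130)),("scene",(376,145,104,78),(130,130))):
    im=cv2.imread(f"pics/{n}0.png")[v:v+h,u:u+w]; hsv=cv2.cvtColor(im,cv2.COLOR_BGR2HSV)
    ye=((hsv[...,0]>18)&(hsv[...,0]<30)&(hsv[...,1]>130)).astype(np.uint8)
    c=max(cv2.findContours(ye,0,1)[0],key=cv2.contourArea);M=cv2.moments(c);print(n,"brass",M["m10"]/M["m00"]+u,M["m01"]/M["m00"]+v,M["m00"])
    gr=((hsv[...,1]<45)&(hsv[...,2]>110)).astype(np.uint8)
    c=max(cv2.findContours(gr,0,1)[0],key=cv2.contourArea)
    print(cv2.approxPolyDP(c,4,True)[:,0]+[u,v],cv2.contourArea(c))
E
```

```text
cams [array([1115.,  -93.,  766.]), array([ 419., -100., 1353.])]
top red mean [ 455.8 -227.9   40. ]
circ 450.3764953613281 -250.6682891845703 28.951250076293945
-180 28.0; -165 27.9; -150 28.0; -135 28.1; -120 28.0; -105 28.1; -90 28.6; -75 28.2; -60 28.3; -45 28.6; -30 28.3; -15 25.3; 0 22.8; 15 21.7; 30 21.7; 45 22.8; 60 27.8; 75 24.9; 90 24.8; 105 28.5; 120 28.3; 135 28.4; 150 28.6; 165 28.2; 
dark [388.1997569  253.15073496] [ 450.6 -250.3   48. ] 57.4453125
dark [388.41356024 253.77829173] [ 448.9 -250.8   48. ] 372.421875
dark [388.5 253.5] [ 449.6 -251.    48. ] 1251.015625
scene red mean [ 456.5 -228.6   40. ]
top brass 223.07903780068727 221.213058419244 48.5
[[180 180]
 [180 222]
 [190 196]
 [207 196]
 [193 236]
 [255 257]
 [247 249]
 [261 210]
 [209 188]
 [242 198]
 [235 193]
 [241 186]
 [247 196]
 [263 200]
 [265 195]
 [258 197]
 [266 185]
 [271 191]
 [268 180]] 3830.5
scene brass 432.8888888888889 176.22222222222223 1.5
[[462 160]
 [405 166]
 [395 199]
 [454 195]
 [457 204]] 2112.0
```

```bash
python3 - <<'E'
from h import *
C={"top":[(212.5,192.5),(198.7,237.7),(261.9,210.7),(248.1,255.4)],"scene":[(463.1,158),(456.6,197),(407.2,165.3),(396.3,200.1)]}
for n,c in C.items():
    P=np.array([cast(n,p,z) for p,z in zip(c,(152,152,82,82))]); print(n,P.round(1).tolist())
    hi=P[:2].mean(0);lo=P[2:].mean(0);d=hi-lo
    print(" len",np.linalg.norm(d),"w",np.linalg.norm(P[0]-P[1]),np.linalg.norm(P[2]-P[3]),"yaw",np.degrees(np.arctan2(d[1],d[0])),[np.degrees(np.arctan2(*(P[a]-P[b])[[1,0]]))  for a,b in((0,1),(2,3),(0,2),(1,3))],"origin",lo+d*56/140)
print("hole",cast("top",(234.9,225),110),cast("scene",(422.8,179.6),110))
z=110+35*.5+18*.866
print("screwtop",cast("top",(223.2,221.2),z),cast("scene",(376+230/3.846,145+108/3.846),z))
# corner crops and bushing flat line
im=cv2.imread("pics/top0.png");u,v,k=368,239,8
big=cv2.resize(im[239:269,368:410],None,fx=k,fy=k,interpolation=cv2.INTER_CUBIC).astype(int)
red=((big[...,2]-big[...,1])>60)&(big[...,0]<130)
lab=((big.min(2)>135)|red).astype(np.uint8)
cs=max(cv2.findContours(lab,0,1)[0],key=cv2.contourArea)[:,0]
W=np.array([cast("top",(p+.5)/k-.5+[u,v],48) for p in cs])[:,:2]-[450,-250.7]
th=np.degrees(np.arctan2(W[:,1],W[:,0]))
for lo,hi in((-5,55),(-5,40),(0,60)):
    m=(th>lo)&(th<hi);l=cv2.fitLine(W[m].astype(np.float32),cv2.DIST_HUBER,0,.01,.01).ravel();print("flat normal",(np.degrees(np.arctan2(l[1],l[0]))-90)%180)
ys,xs=np.nonzero(red);R=np.array([cast("top",(np.array([x,y])+.5)/k-.5+[u,v],38) for x,y in zip(xs,ys)])[:,:2]-[450,-250.7]
t=np.degrees(np.arctan2(R[:,1],R[:,0]));print("red ang pct",np.percentile(t,[0,5,50,95,100]))
for n,c in {"pinkA":(349,270),"pinkB":(363,225),"steel":(388.5,253.5)}.items():print(n,cast("top",c,48).round())
print("brush",cast("top",(416,230),15).round(),cast("top",(430,258),15).round(),cast("top",(425,232),15).round())
E
```

```text
top [[597.5, 193.8, 152.0], [485.6, 224.3, 152.0], [559.7, 80.1, 82.0], [443.9, 113.7, 82.0]]
 len 138.03095179922948 w 115.99624759046063 120.54680064058091 yaw 70.47489484876833 [np.float64(-15.249348975464194), np.float64(-16.20960062789266), np.float64(71.59185817372891), np.float64(69.3420824138292)] origin [517.71551283 141.76744822 110.        ]
scene [[485.7, 235.8, 152.0], [606.2, 196.6, 152.0], [447.5, 121.9, 82.0], [564.0, 82.5, 82.0]]
 len 139.65401992536943 w 126.65336750179002 123.00460587118157 yaw 70.58276123970543 [np.float64(161.9991718592076), np.float64(161.3151833065866), np.float64(71.44646820439978), np.float64(69.73011916358644)] origin [521.83252948 147.80022934 110.        ]
hole [520.13323473 144.29399763 110.        ] [520.71357534 145.30084923 110.        ]
screwtop [526.89661724 167.10891114 143.088     ] [529.03557272 166.43654706 143.088     ]
flat normal 24.562683
flat normal 26.398224
flat normal 24.690735
red ang pct [ 34.9523889   45.09387711  75.44761825  98.46859833 101.95666191]
pinkA [ 407. -147.   48.]
pinkB [ 525. -185.   48.]
steel [ 450. -251.   48.]
brush [ 514. -330.   15.] [ 438. -366.   15.] [ 508. -355.   15.]
```

```bash
cat >> h.py <<'E'
from station import telemetry
def state():
    s=telemetry.read_state(); return s,np.array(s["eef_pos"]),Rn.from_euler("xyz",s["orientation"])
def down(az): # tool pointing down, tool y at azimuth az (deg)
    y=np.array([np.cos(np.radians(az)),np.sin(np.radians(az)),0]);z=np.array([0,0,-1.])
    return Rn.from_matrix(np.c_[np.cross(y,z),y,z])
O=np.array([520.5,145.2,110.]);YAW=71.3
def plateR():
    return Rn.from_euler("ZY",[YAW,-30],degrees=True)
def onplate(a,h,dx=0,dy=0): # TCP h above face, tool y at plate angle a
    R=plateR();c,s=np.cos(np.radians(a)),np.sin(np.radians(a))
    y=np.array([c,s,0]);z=np.array([0,0,-1.])
    return O+R.apply([dx,dy,h]),R*Rn.from_matrix(np.c_[np.cross(y,z),y,z])
def rows(*T):
    s,p,R=state()
    for P,Q in T:
        d=R.inv().apply(np.asarray(P)-p)/10; r=(R.inv()*Q).as_rotvec()
        print(d.round(2),r.round(3),"n>=",max(np.ceil(np.linalg.norm(d)/5),np.ceil(np.degrees(np.linalg.norm(r))/8.59)))
E
python3 - <<'E'
from h import *
print(plateR().as_matrix().round(2))
rows(((540,200,300),down(15)),((450,-250.7,150),down(-40)))
E
```

```text
[[ 0.28 -0.95 -0.16]
 [ 0.82  0.32 -0.47]
 [ 0.5   0.    0.87]]
[-41.68 -22.74  -7.79] [-0.001  0.001  0.902] n>= 10.0
[-51.25 -67.68   7.27] [-1.000e-03  1.000e-03  1.862e+00] n>= 18.0
```

>>> {"api": "jog_arm", "payload": {
  "commands": [
    [[-41.7, -22.7, -7.8, 0, 0, 0.9, 8.7], [-41.7, -22.7, -7.8, 0, 0, 0.9, 8.7], [-41.7, -22.7, -7.8, 0, 0, 0.9, 8.7], [-41.7, -22.7, -7.8, 0, 0, 0.9, 8.7], [-41.7, -22.7, -7.8, 0, 0, 0.9, 8.7], [-41.7, -22.7, -7.8, 0, 0, 0.9, 8.7], [-41.7, -22.7, -7.8, 0, 0, 0.9, 8.7], [-41.7, -22.7, -7.8, 0, 0, 0.9, 8.7], [-41.7, -22.7, -7.8, 0, 0, 0.9, 8.7], [-51.2, -67.7, 7.3, 0, 0, 1.862, 8.7], [-51.2, -67.7, 7.3, 0, 0, 1.862, 8.7], [-51.2, -67.7, 7.3, 0, 0, 1.862, 8.7], [-51.2, -67.7, 7.3, 0, 0, 1.862, 8.7], [-51.2, -67.7, 7.3, 0, 0, 1.862, 8.7], [-51.2, -67.7, 7.3, 0, 0, 1.862, 8.7], [-51.2, -67.7, 7.3, 0, 0, 1.862, 8.7], [-51.2, -67.7, 7.3, 0, 0, 1.862, 8.7], [-51.2, -67.7, 7.3, 0, 0, 1.862, 8.7], [-51.2, -67.7, 7.3, 0, 0, 1.862, 8.7], [-51.2, -67.7, 7.3, 0, 0, 1.862, 8.7]]
  ]
}}

```text
time_s: 2.1
eef_pos: [446.2, -256.2, 148.0]
orientation: [-3.141, 0.003, 0.865]
ft_force: [0.4, 1.0, -0.9]
width: 86.5
```

```bash
python3 - <<'E'
from h import *
s,p,R=state();print(s["time_s"],p,s["q"].round(2),s["ft_force"].round(1))
rows(((450,-250.7,110),down(-40)),((450,-250.7,33),down(-40)))
cv2.imwrite("pics/top1.png",cv2.resize(optics.camera("top")[180:330,300:500,::-1],None,fx=3,fy=3,interpolation=cv2.INTER_CUBIC))
E
```

```text
2.1 [ 446.17333485 -256.20495863  148.0276734 ] [-0.26  0.17  0.77  1.88 -0.12  1.14 -0.16] [ 0.4  1.  -0.9]
[ 0.68 -0.06  3.8 ] [-0.001  0.003 -0.008] n>= 1.0
[ 0.71 -0.06 11.5 ] [-0.001  0.003 -0.008] n>= 3.0
```

>>> {"api": "jog_arm", "payload": {
  "commands": [
    [[0, 0, 2, 0, 0, 0, 8.7], [0, 0, 2, 0, 0, 0, 8.7], [0, 0, 2, 0, 0, 0, 8.7], [0, 0, 2, 0, 0, 0, 8.7]]
  ]
}}

```text
time_s: 2.55
eef_pos: [450.2, -249.8, 130.3]
orientation: [3.141, -0.001, 0.874]
ft_force: [0.1, 0.1, -0.5]
width: 87.4
```

```bash
python3 - <<'E'
from h import *
s,p,R=state();print(s["time_s"],p,s["q"].round(2),s["qvel"].round(3))
rows(((450,-250.7,33),down(-40)))
E
```

```text
2.55 [ 450.23248451 -249.82369639  130.3176445 ] [-0.26  0.19  0.75  1.9  -0.15  1.11 -0.14] [ 0.003 -0.002  0.005 -0.002 -0.002 -0.002  0.005]
[-0.09  0.03  9.73] [ 0.001 -0.001  0.001] n>= 2.0
```

View pics/top1.png

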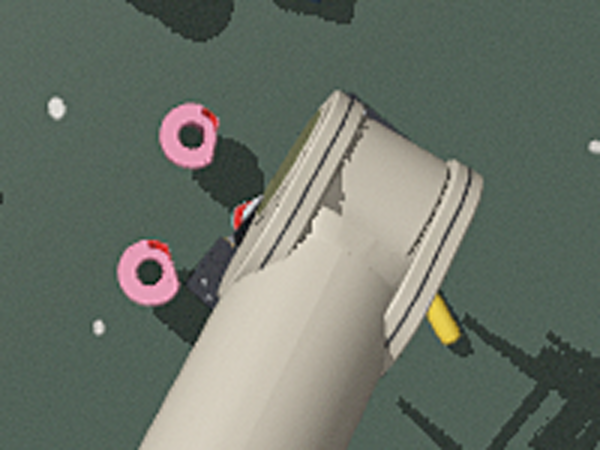

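Picture 4 shows the wrist over the bushing (red ledge at crop (243,215)); the pinks are clear. The earlier offset was only lag, so I descend and grip.

>>> {"api": "jog_arm", "payload": {
  "commands": [
    [[-0.1, 0, 4, 0, 0, 0, 8.7], [-0.1, 0, 8, 0, 0, 0, 8.7], [-0.1, 0, 9.7, 0, 0, 0, 8.7], [-0.1, 0, 9.7, 0, 0, 0, 8.7], [-0.1, 0, 9.7, 0, 0, 0, 8.7], [-0.1, 0, 9.7, 0, 0, 0, 7], [-0.1, 0, 9.7, 0, 0, 0, 6], [-0.1, 0, 9.7, 0, 0, 0, 5], [-0.1, 0, 9.7, 0, 0, 0, 5], [-0.1, 0, 9.7, 0, 0, 0, 4], [-0.1, 0, 9.7, 0, 0, 0, 4], [-0.1, 0, 9.7, 0, 0, 0, 4], [-0.1, 0, 9.7, 0, 0, 0, 4]]
  ],
  "newtons": 40
}}

```text
time_s: 3.85
eef_pos: [449.8, -251.6, 33.1]
orientation: [3.14, -0.001, 0.873]
ft_force: [3.1, -2.8, 5.2]
width: 54.2
```

```bash
python3 - <<'E'
from h import *
s,p,R=state();print(s["time_s"],p,s["width"],s["ft_force"].round(1),s["torque"].round(2))
im=optics.camera("scene"); cv2.imwrite("pics/s2.png",cv2.resize(im[110:230,200:340,::-1],None,fx=5,fy=5,interpolation=cv2.INTER_CUBIC))
E
```

```text
3.85 [ 449.82961231 -251.5848095    33.06868129] 54.16030541866894 [ 3.1 -2.8  5.2] [-0.73 -0.7  -0.01]
```

View pics/s2.png

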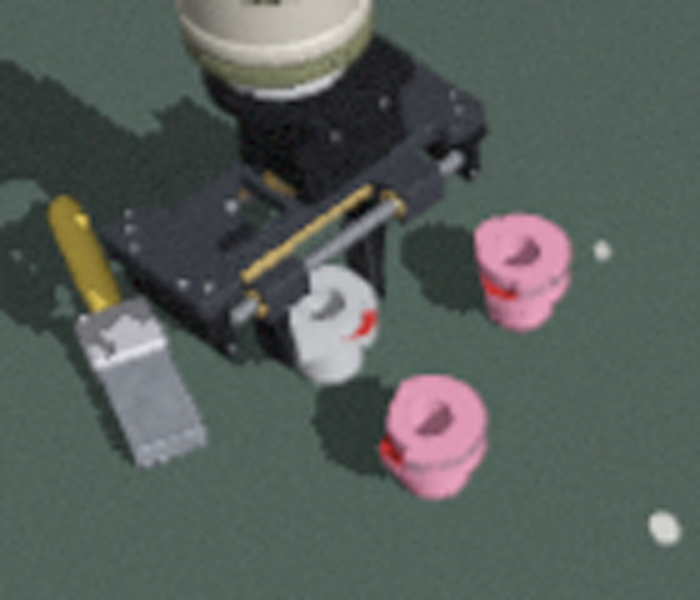

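Picture 5: the fingers hold the steel bushing (crop (330,320)) across its rim, red ledge at (365,325); the brush and pinks are clear. Now I lift and move to above the plate.

```bash
python3 - <<'E'
from h import *
print(onplate(-65,110)[0])
rows(((450,-251,190),down(-40)),onplate(-65,110))
E
```

```text
[502.86628552  93.10343472 205.26279442]
[  0.07   0.   -15.69] [ 0.002 -0.001  0.   ] n>= 4.0
[ 29.82 -18.06 -17.24] [-0.015  0.538 -0.789] n>= 8.0
```

>>> {"api": "jog_arm", "payload": {
  "commands": [
    [[0, 0, -3, 0, 0, 0, 4], [0, 0, -8, 0, 0, 0, 4], [0, 0, -12, 0, 0, 0, 4], [0, 0, -15.7, 0, 0, 0, 4], [7, -4, -18, 0, 0.13, -0.2, 4], [11, -6.5, -18, 0, 0.2, -0.3, 4], [15, -9, -18, -0.01, 0.27, -0.4, 4], [19, -11.5, -18, -0.01, 0.34, -0.5, 4], [23, -14, -18, -0.015, 0.41, -0.6, 4], [27, -16.4, -17.5, -0.015, 0.48, -0.7, 4], [29.8, -18.1, -17.2, -0.015, 0.538, -0.789, 4], [29.8, -18.1, -17.2, -0.015, 0.538, -0.789, 4], [29.8, -18.1, -17.2, -0.015, 0.538, -0.789, 4], [29.8, -18.1, -17.2, -0.015, 0.538, -0.789, 4], [29.8, -18.1, -17.2, -0.015, 0.538, -0.789, 4], [29.8, -18.1, -17.2, -0.015, 0.538, -0.789, 4], [29.8, -18.1, -17.2, -0.015, 0.538, -0.789, 4]]
  ]
}}

```text
time_s: 5.6
eef_pos: [501.9, 93.0, 204.6]
orientation: [2.904, -0.472, 1.737]
ft_force: [-0.2, -0.0, -4.3]
width: 54.2
```

```bash
python3 - <<'E'
from h import *
s,p,R=state();print(s["time_s"],p,s["width"],s["ft_force"].round(1),s["torque"].round(2),s["q"].round(2))
rows(onplate(-65,50))
im=optics.camera("scene"); cv2.imwrite("pics/s3.png",cv2.resize(im[80:220,340:500,::-1],None,fx=4,fy=4,interpolation=cv2.INTER_CUBIC))
im=optics.camera("top"); cv2.imwrite("pics/t3.png",cv2.resize(im[160:280,180:340,::-1],None,fx=4,fy=4,interpolation=cv2.INTER_CUBIC))
E
```

```text
5.6 [501.88357276  93.02667233 204.64009366] 54.213176056851935 [-0.2 -0.  -4.3] [-1.15  0.39 -0.01] [-0.54 -0.03  0.6   2.01 -0.56  1.08  0.42]
[0.01 0.12 5.97] [-0.001 -0.001 -0.001] n>= 2.0
```

View pics/s3.png

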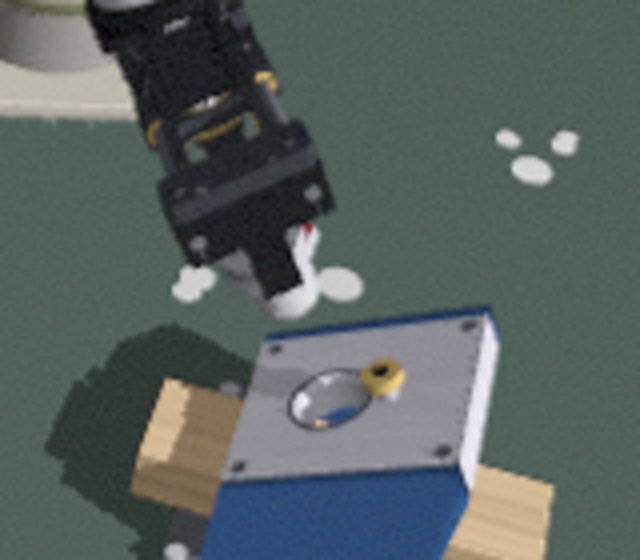

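Picture 6: the bushing is tilted in the gripper above the plate with the red ledge at the far right; the hole is at crop (331,398) and the screw at (383,377). I descend along the axis.

>>> {"api": "jog_arm", "payload": {
  "commands": [
    [[0, 0.1, 3, 0, 0, 0, 4], [0, 0.1, 6, 0, 0, 0, 4], [0, 0.1, 7.2, 0, 0, 0, 4], [0, 0.1, 7.2, 0, 0, 0, 4], [0, 0.1, 7.2, 0, 0, 0, 4], [0, 0.1, 7.2, 0, 0, 0, 4]]
  ]
}}

```text
time_s: 6.3
eef_pos: [515.0, 127.0, 143.8]
orientation: [2.902, -0.472, 1.738]
ft_force: [-0.3, -0.1, -4.7]
width: 54.0
```

```bash
python3 - <<'E'
from h import *
s,p,R=state();print(s["time_s"],p,s["width"],s["ft_force"].round(1),s["torque"].round(2))
print("plate coords",plateR().inv().apply(p-O).round(1));rows(onplate(-65,3))
im=optics.camera("scene");a=cv2.resize(im[120:210,370:470,::-1],(400,360),interpolation=cv2.INTER_CUBIC)
im=optics.camera("top");b=cv2.resize(im[180:270,190:290,::-1],(400,360),interpolation=cv2.INTER_CUBIC)
cv2.imwrite("pics/s4.png",np.hstack([a,b]))
E
```

```text
6.3 [515.03470309 127.03832172 143.79934636] 54.031832377842285 [-0.3 -0.1 -4.7] [-1.2   0.4  -0.04]
plate coords [ 0.5 -0.6 38.7]
[-0.02 -0.08  3.57] [ 0.    -0.001 -0.001] n>= 1.0
```

View pics/s4.png

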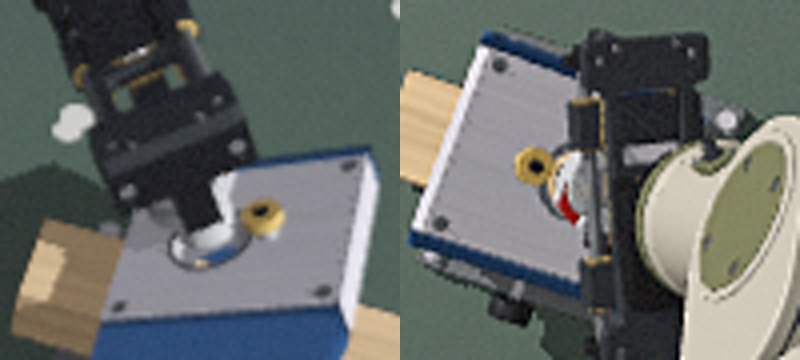

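Picture 7: the foot is over the hole's mouth (scene crop (210,240)) with the flat toward the screw at (262,217). I continue down slowly.

>>> {"api": "jog_arm", "payload": {
  "commands": [
    [[0, -0.1, 0.4, 0, 0, 0, 4], [0, -0.1, 0.7, 0, 0, 0, 4], [0, -0.1, 1.0, 0, 0, 0, 4], [0, -0.1, 1.2, 0, 0, 0, 4], [0, -0.1, 1.4, 0, 0, 0, 4], [0, -0.1, 1.4, 0, 0, 0, 4]]
  ]
}}

```text
time_s: 7.0
eef_pos: [515.3, 134.5, 129.8]
orientation: [2.905, -0.472, 1.738]
ft_force: [0.4, 0.4, -4.9]
width: 54.1
```

```bash
cat >> h.py <<'E'
def rep():
    s,p,R=state();I=plateR().inv()
    print(s["time_s"],"plate coords",I.apply(p-O).round(1),"w",s["width"].round(1),"F_plate",I.apply(s["ft_force"]-np.array([-.3,0,-4.5])).round(1),"T",s["torque"].round(2))
E
python3 -c "
from h import *
rep();rows(onplate(-65,3))"
```

```text
Traceback (most recent call last):
  File "h.py", line 34, in rep
    print(s["time_s"],"plate coords",I.apply(p-O).round(1),"w",s["width"].round(1),"F_plate",I.apply(s["ft_force"]-np.array([-.3,0,-4.5])).round(1),"T",s["torque"].round(2))
                                                               ^^^^^^^^^^^^^^^^
AttributeError: 'float' object has no attribute 'round'
```

>>> {"api": "jog_arm", "payload": {
  "commands": [
    [[0, 0, 0.3, 0, 0, 0, 4], [0, 0, 0.6, 0, 0, 0, 4], [0, 0, 0.8, 0, 0, 0, 4], [0, 0, 1.0, 0, 0, 0, 4], [0, 0, 1.0, 0, 0, 0, 4], [0, 0, 1.0, 0, 0, 0, 4]]
  ]
}}

```text
time_s: 7.6
eef_pos: [517.0, 139.1, 121.4]
orientation: [2.904, -0.472, 1.738]
ft_force: [0.5, -0.2, -4.6]
width: 54.4
```

```bash
sed -i 's/s\["width"\].round(1)/round(s["width"],1)/' h.py
python3 -c "
from h import *
rep();rows(onplate(-65,3))"
```

```text
7.6 plate coords [-0.3  1.3 13.3] w 54.4 F_plate [-0.  -0.8 -0.1] T [-1.12  0.38 -0.01]
[-0.03  0.13  1.03] [-0.002 -0.001 -0.001] n>= 1.0
```

>>> {"api": "jog_arm", "payload": {
  "commands": [
    [[0, 0.06, 0.3, 0, 0, 0, 4], [0, 0.06, 0.5, 0, 0, 0, 4], [0, 0.06, 0.7, 0, 0, 0, 4], [0, 0.06, 0.8, 0, 0, 0, 4], [0, 0.06, 0.9, 0, 0, 0, 4], [0, 0.06, 0.9, 0, 0, 0, 4]]
  ]
}}

```text
time_s: 8.2
eef_pos: [519.0, 143.5, 113.6]
orientation: [2.904, -0.472, 1.738]
ft_force: [-0.1, -0.5, -4.6]
width: 54.3
```

```bash
python3 -c "
from h import *
rep();rows(onplate(-65,3))"
```

```text
8.2 plate coords [0.  0.9 4.2] w 54.3 F_plate [-0.4 -0.3  0.1] T [-1.14  0.36  0.01]
[-0.04  0.08  0.12] [-0.002 -0.001 -0.001] n>= 1.0
```

>>> {"api": "jog_arm", "payload": {
  "commands": [
    [[0, 0, 0.05, 0, 0, 0, 4], [0, 0, 0.1, 0, 0, 0, 4], [0, 0, 0.15, 0, 0, 0, 4], [0, 0, 0.15, 0, 0, 0, 4]]
  ]
}}

```text
time_s: 8.6
eef_pos: [519.3, 143.9, 112.9]
orientation: [2.904, -0.472, 1.738]
ft_force: [-4.0, -3.1, 1.3]
width: 54.2
```

```bash
python3 -c "
from h import *
rep()"
```

```text
8.6 plate coords [0.  0.7 3.3] w 54.2 F_plate [-0.7  2.5  7.1] T [-1.04  1.04  0.33]
```

It is home, with 7 N on the face at the expected height. Now the locking turn, which is positive about tool z.

>>> {"api": "jog_arm", "payload": {
  "commands": [
    [[0, 0, 0, 0, 0, 0.08, 4], [0, 0, 0, 0, 0, 0.16, 4], [0, 0, 0, 0, 0, 0.24, 4], [0, 0, 0, 0, 0, 0.32, 4], [0, 0, 0, 0, 0, 0.4, 4], [0, 0, 0, 0, 0, 0.48, 4], [0, 0, 0, 0, 0, 0.56, 4], [0, 0, 0, 0, 0, 0.64, 4], [0, 0, 0, 0, 0, 0.72, 4], [0, 0, 0, 0, 0, 0.8, 4], [0, 0, 0, 0, 0, 0.8, 4], [0, 0, 0, 0, 0, 0.8, 4]]
  ]
}}

```text
time_s: 9.8
eef_pos: [519.2, 143.1, 112.4]
orientation: [-2.937, -0.485, 0.829]
ft_force: [-4.0, -6.1, -0.5]
width: 54.2
```

```bash
cat >> h.py <<'E'
def ang():
    s,p,R=state();y=plateR().inv().apply(R.apply([0,1,0]));z=plateR().inv().apply(R.apply([0,0,1]))
    I=plateR().inv();print("tool y plate angle",np.degrees(np.arctan2(y[1],y[0])).round(1),"z",z.round(3),"T_plate",I.apply(s["torque"]).round(2),"q",s["q"].round(2))
E
python3 -c "
from h import *
rep();ang()"
```

```text
9.8 plate coords [-0.9  0.6  3.3] w 54.2 F_plate [-4.   1.5  6.9] T [-1.63  1.14  0.35]
tool y plate angle -110.9 z [-0.     0.002 -1.   ] T_plate [0.65 1.91 0.02] q [-0.63  0.15  0.63  2.08 -0.76  0.91 -0.23]
```

>>> {"api": "jog_arm", "payload": {
  "commands": [
    [[0, 0, 0, 0, 0, 0.06, 4], [0, 0, 0, 0, 0, 0.12, 4], [0, 0, 0, 0, 0, 0.18, 4], [0, 0, 0, 0, 0, 0.24, 4], [0, 0, 0, 0, 0, 0.28, 4], [0, 0, 0, 0, 0, 0.28, 4], [0, 0, 0, 0, 0, 0.28, 4]]
  ]
}}

```text
time_s: 10.5
eef_pos: [518.7, 143.3, 112.4]
orientation: [-2.805, -0.409, 0.53]
ft_force: [-6.6, -6.7, 2.4]
width: 54.1
```

```bash
python3 -c "
from h import *
rep();ang()"
```

```text
10.5 plate coords [-0.9  1.1  3.3] w 54.1 F_plate [-3.8  3.8 10.2] T [-1.51  1.6   0.72]
tool y plate angle -127.0 z [-0.     0.003 -1.   ] T_plate [1.25 1.94 0.1 ] q [-0.65  0.15  0.65  2.08 -0.77  0.91 -0.51]
```

>>> {"api": "jog_arm", "payload": {
  "commands": [
    [[0, 0, 0, 0, 0, 0.04, 4], [0, 0, 0, 0, 0, 0.08, 4], [0, 0, 0, 0, 0, 0.12, 4], [0, 0, 0, 0, 0, 0.12, 4]]
  ]
}}

```text
time_s: 10.9
eef_pos: [518.0, 142.8, 112.0]
orientation: [-2.759, -0.365, 0.409]
ft_force: [-12.2, -10.7, 4.8]
width: 54.1
```

```bash
python3 - <<'E'
from h import *
rep();ang()
im=optics.camera("scene");a=cv2.resize(im[120:210,370:470,::-1],(400,360),interpolation=cv2.INTER_CUBIC)
im=optics.camera("top");b=cv2.resize(im[180:270,190:290,::-1],(400,360),interpolation=cv2.INTER_CUBIC)
cv2.imwrite("pics/s5.png",np.hstack([a,b]))
E
```

```text
10.9 plate coords [-1.6  1.7  3.3] w 54.1 F_plate [-7.4  7.9 15. ] T [-1.96  2.14  1.47]
tool y plate angle -133.9 z [-0.001  0.004 -1.   ] T_plate [1.95 2.55 0.58] q [-0.66  0.15  0.66  2.08 -0.77  0.92 -0.63]
```

View pics/s5.png

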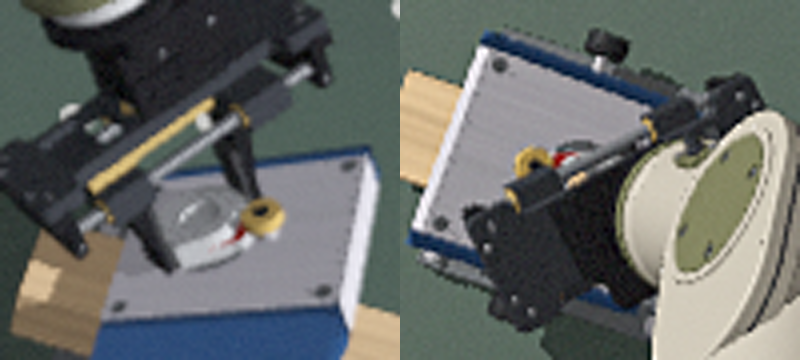

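Picture 8: the head lies on the plate and the red ledge is under the screw (scene crop (240,232), top (565,160)). The torque rise (0.58 N·m, lateral 8 N) shows the stop has been reached. I release and retreat.

>>> {"api": "jog_arm", "payload": {
  "commands": [
    [[0, 0, 0, 0, 0, -0.04, 4], [0, 0, 0, 0, 0, -0.04, 4], [0, 0, 0, 0, 0, -0.04, 6], [0, 0, 0, 0, 0, -0.04, 7], [0, 0, 0, 0, 0, -0.04, 8], [0, 0, 0, 0, 0, -0.04, 8], [0, 0, 0, 0, 0, -0.04, 8], [0, 0, -1, 0, 0, -0.04, 8], [0, 0, -3, 0, 0, -0.04, 8], [0, 0, -6, 0, 0, -0.04, 8], [0, 0, -10, 0, 0, -0.04, 8], [0, 0, -15, 0, 0, -0.04, 8], [0, 0, -20, 0, 0, -0.04, 8], [0, 0, -22, 0, 0, -0.04, 8], [0, 0, -22, 0, 0, -0.04, 8], [0, 0, -22, 0, 0, -0.04, 8]]
  ]
}}

```text
time_s: 12.6
eef_pos: [484.3, 39.6, 302.9]
orientation: [-2.774, -0.383, 0.448]
ft_force: [-0.8, -0.3, -1.6]
width: 80.3
```

```bash
python3 - <<'E'
from h import *
rep()
im=optics.camera("scene");a=cv2.resize(im[130:220,370:470,::-1],(400,360),interpolation=cv2.INTER_CUBIC)
im=optics.camera("top");b=cv2.resize(im[180:270,190:290,::-1],(400,360),interpolation=cv2.INTER_CUBIC)
cv2.imwrite("pics/s6.png",np.hstack([a,b]))
R=plateR()
for n,off,sc in(("scene",(370,130),4),("top",(190,180),4)):
    print(n,[(nm,((proj(n,O+R.apply(q))-off)*sc).round()) for nm,q in dict(boretop=(0,0,18),boreifunseated5=(0,0,23),screwtop=(35,0,18)).items()])
E
```

```text
12.6 plate coords [-2.000e-01  4.000e-01  2.229e+02] w 80.3 F_plate [1.1 0.4 2.7] T [-0.6   0.35 -0.01]
scene [('boretop', array([202., 177.])), ('boreifunseated5', array([200., 170.])), ('screwtop', array([261., 170.]))]
top [('boretop', array([187., 182.])), ('boreifunseated5', array([189., 183.])), ('screwtop', array([136., 164.]))]
```

View pics/s6.png

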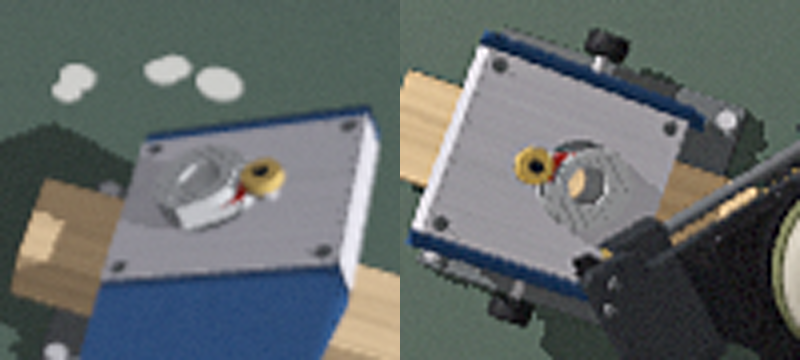

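Picture 9: the bushing is seated (bore at scene crop (198,178); seated prediction (202,177)), and the red shows only on the −y side of the screw, as it should when locked. A quick numeric check of the red's angle follows.

```bash
python3 - <<'E'
from h import *
R=plateR();n0=R.apply([0,0,1])
for n,(u,v,w,h) in {"scene":(415,160,30,30),"top":(220,205,30,30)}.items():
    im=optics.camera(n).astype(int)[v:v+h,u:u+w]
    ys,xs=np.nonzero((im[...,0]-im[...,1]>60)&(abs(im[...,1]-im[...,2])<40))
    Q=[]
    for x,y in zip(xs,ys):
        o,d=ray(n,(x+u,y+v));P=o+d*(n0@(O+8*n0-o))/(n0@d);Q.append(R.inv().apply(P-O))
    Q=np.array(Q);print(n,Q.round(0)[:,:2].tolist(),"mean ang",np.degrees(np.arctan2(*Q.mean(0)[[1,0]])),"r",np.hypot(*Q.mean(0)[:2]))
rep()
E
```

```text
scene [[20.0, -2.0], [19.0, -6.0], [21.0, -6.0], [19.0, -9.0], [22.0, -9.0]] mean ang -17.910960070988075 r 21.123335163545203
top [[22.0, -11.0], [20.0, -12.0], [17.0, -13.0], [24.0, -8.0], [21.0, -9.0], [19.0, -10.0], [17.0, -11.0], [23.0, -6.0], [21.0, -7.0], [22.0, -4.0], [20.0, -4.0], [21.0, -1.0]] mean ang -21.44483513484568 r 22.097828955452407
12.8 plate coords [ -0.3   1.  221.5] w 79.9 F_plate [ 2.2 -0.9  4.4] T [-0.58  0.3  -0.01]
```

```bash
python3 -c "
from station import order
print(order.finish_job())"
```

```text
the job is handed in; nothing more can be done
None
```

The steel bushing is in the jig hole, seated on the plate and locked under the brass screw, and the gripper has let go and backed about 220 mm off. The job is handed in; the clock read 12.8 s.

- **Seating:** I lowered it with the flat facing the screw until about 7 N came on, with the fingertips 3.3 mm above the face (3.1 mm expected for fully home). In the last picture the bore is within about 1 px of where a fully home bushing should show.
- **Locking:** I turned it clockwise until the torque about the axis rose to about 0.6 N·m with lateral force. The tool had turned about 67–69 degrees by then, against a nominal 60. The extra is likely grip slip or wind-up at the stop, plus error in my measured flat direction. The red ledge now shows only on the side of the screw expected when locked, at roughly −3 to −37 degrees in both views.
- **Disagreement:** the finger opening read 54.2 mm on the 56 mm head. I did not find out why, but the grip held.
- **Not checked:** I did not re-measure the sanding block, jar or brush at the end. No move went near the block or jar. The brush and pink look-alikes were untouched when I gripped the bushing.

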